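# Lay a mortar prism in the length comparator

## Robot

A 6-joint arm with a two-finger parallel gripper is mounted at the origin on the work surface. World frame = base frame: x ahead of the robot, y to its left, z up, the work surface at z = 0. Lengths are in mm, angles in rad, forces in N, time in s.
With the tool pointing down it reaches from about 350 to 875 mm from the base axis. Payload 4.2 kg.
Tool frame: the origin (TCP) lies at the very end of the fingers, on their centre line; the grasp point (between the pads) lies 19 mm behind it; z points along the fingers, y is the line along which they close (so a half turn about z gives the same grasp; the last joint's range is limited). The gripper opens to 85 mm and grips with 20 to 120 N. Pads are 22 mm wide; open, the fingers measure 114 mm over their backs; the gripper's body (76 mm by 85 mm) begins 54 mm behind the grasp point. The pads swing forward as they close: fully open they stand 13 mm farther back than shut.
Start: joints at [1.554, 0.385, 0.008, 0, -1.194, -0.259], TCP at [170.166, 601.367, 231.312] pointing down, gripper open.
Joint ranges: [-3.14, 3.14], [-1.21, 2.06], [-1.07, 1.41], [-3.16, 2.05], [-2.99, -0.16], [-3.1, 3.1]. Speed limits (rad/s): [2.79, 2.79, 3.14, 3.14, 3.14, 3.14].

## Interface

Orientations are given as a unit quaternion [x, y, z, w].
In Python, from bench import read_state, get_image, get_calibration, job_done gives the robot as it stands.
- The arm moves only by the shell command python3 -m creep 'ROWS'. ROWS is a JSON object of lists of equal length, an entry for each row: "translation": the shift along the world's x, y, z in cm, a list of three; "delta_rot": the turn, a rotation vector about the world's x, y, z in degrees, a list of three; "hand": the finger opening in cm, from 0 to 8.54. A call has 1 to 8 rows; each row is the pose to reach, as a shift and turn from the pose commanded when the call began; what a row does not reach only later rows make up. A row lasts 1/8 s, in which the tool goes at most 62.5 mm and 10.7 degrees, less where a joint would pass 70% of its speed; a pose out of reach is approached as far as the arm can. A call with a gripper value outside its range is refused whole. The fingers move at their own pace and stop on an object; the grip force is fixed at half the most. Time passes only in rows, so rows that repeat a pose let the fingers close. It gives the time, the measured TCP pose, the force, the opening and the grip force at its end, in the units of the state.
- read_state(): the state, without advancing time (a new reading comes with each control period).
- get_image(name): name is "scene" or "top" or "wrist"; returns (picture, depth): 480x640x3 uint8, red, green, blue; 480x640 float32, mm along the optical axis (not along the pixel's ray), 0 where there is no reading.
- get_calibration(name): a dict with "intrinsics" (3x3 intrinsics, pixels), "xyz" and "attitude" of the camera in the world. Camera axes: x right, y down, z forward; pixel columns grow to the right and rows downward; lengths in mm; the calibration is good to about 2 mm. A picture is of the moment at which its call begins: read the wrist's pose just before it. get_calibration takes no time and is no camera call; for the wrist camera it gives the pose at the moment of the call.
- job_done(): hands the job in; it is judged then, once.
The state is a dict: "clock": time; "joints": joint angles; "joint_vel": joint speeds; "joint_efforts": joint torques, N m; "position": TCP position; "ee_rot": TCP orientation; "contact_force": force on the tool from outside, world axes, zero at the start; "wrist_torque": the same for the moment, N m; "gripper_width": finger opening in mm; "grasp_force": force on a finger pad.
Only numpy, scipy, OpenCV 4.12 (cv2) and the standard library are available. Lean on these libraries where they do the work, as an engineer would, in place of code of your own. Each camera call takes 0.05 s, during which the arm holds its last target. There are 200 camera calls.

## Task

The tall mortar prism stands on end at the open end of the comparator bed. Without gripping or lifting anything, push its top so that it tips over and lies down in the channel with its top end towards the steel anvil, then push it along the channel until it touches the anvil, and finally push the upright keeper arm over so that its pad lies on the prism. Finish clear of everything, and leave the cubes and the other tools on the bench where they are.

Things in the scene. Friction and masses are not known exactly. Their poses are not given: they have to be found in the camera images.
- bed: Fixed aluminium plate 310 x 116 mm (local x -150 to +160, y +-58) with a straight channel. Origin: on the bench, under the channel's centre line. Local x runs along the channel from the open end (-x) to the anvil (+x), which is roughly to the robot's left (within 26 degrees); local y points to the keeper's side, z up.
- anvil_face (a point): Middle of the anvil's face at the channel floor: bed frame (120, 0, 12) mm. The steel anvil block closes the channel's +x end: 68 mm wide, top 60 mm above the bench, a dial gauge behind it.
- channel (a point): Point on the channel floor (a rubber strip 12 mm above the bench, bed x = -148 to +117 mm): bed frame (0, 0, 12) mm. The channel is 52 mm wide between two side rails 8 mm thick, whose tops are 27 mm above the bench.
- prism: Grey mortar prism 40 x 40 x 160 mm, 0.48 to 0.67 kg, standing on end in the channel near its open end, square to the rails within 4 degrees. Origin: centre of the face it stands on at the start; its z axis runs along its length, up at the start. About 1 N near its top tips it; beyond 14 degrees of lean it falls by itself and lies 15 to 60 mm short of the anvil. Sliding it takes 2 to 6 N.
- prism_mid (a point): Centre of the prism (80 mm from either end).
- prism_top (a point): Centre of the prism's end face that is on top at the start (prism frame z = 160 mm).
- keeper (a joint): Hinge of the keeper arm, rad: 0 = arm straight up, negative = leaning away from the channel (starts at -0.32 to -0.12), pi/2 = level across the channel with its pad on the prism (without a prism it sinks to 1.9). Hinge axis parallel to bed x, at bed y = +45, z = 63 mm. Light friction: under 1 N on its upper part moves it; from about 0.4 rad past upright it falls by its own weight.
- keeper_tip (a point): Free end of the keeper arm, 85 mm from its hinge axis. The arm is a steel bar centred at bed x = 75 mm, 24 mm wide (along bed x), 6 mm thick, with a round rubber pad 8 mm high 45 mm from the hinge on its channel side. Two hinge cheeks beside it (bed x 52 to 98 mm) reach 70 mm above the bench.
- cube_a: Bystander: loose 50 mm mortar cube beside the bed, on the side away from the keeper. Origin: centre of its underside.
- cube_b: Bystander: second loose 50 mm mortar cube, same side. Origin: centre of its underside.
- weight: Bystander: brass weight with a knob, 40 mm across, 46 mm high, beside the bed on the keeper's side. Origin: centre of its underside.
- cone: Bystander: brass truncated cone, 100 mm across the foot, 60 mm high. Origin: centre of its underside.
- bowl: Bystander: steel bowl, 120 mm across, 55 mm high. Origin: centre of its underside.
- spatula: Bystander: spatula with a wooden handle, lying flat to the side. Origin: near its middle, on the bench.
- caliper: Bystander: steel caliper about 190 mm long and 8 mm thick, lying flat to the side. Origin: middle of its beam, on the bench.
Things that resemble listed ones, but are neither listed nor needed, are in the scene too. What is shaped like the prism but red is not meant.

How it is judged:
By the outcome, as a careful person would: the job done as asked, in the order asked, and still so for the second after the job is handed in, with the robot touching nothing.
It also fails if it takes over 53 s, if anything falls off the work surface, if the arm or the gripper's body presses on something with over 40 N, if the wrist force passes 120 N, or if a joint passes its speed limit or range.

## Working session

There is one attempt and no reset: what is moved stays moved. The work goes in short steps, Python scripts to look and compute and a shell command to move; the robot and the scene stay as the last step left them, time stands still between calls to the robot, and variables do not carry over. Pictures are saved under pics/ and viewed, at most 10 in all, crops included, and the job is handed in when it is done.

```bash
mkdir -p pics
cat > h.py <<'E'
import numpy as np,cv2
from scipy.spatial.transform import Rotation as R
from bench import *
def grab(n):
    c=get_calibration(n); im,d=get_image(n)
    K=np.array(c["intrinsics"]); t=np.array(c["xyz"]); a=np.array(c["attitude"])
    M=a if a.shape==(3,3) else R.from_quat(a).as_matrix()
    return im,d,K,t,M
def cloud(d,K,t,M):
    v,u=np.mgrid[:480,:640]
    p=np.stack([(u-K[0,2])/K[0,0]*d,(v-K[1,2])/K[1,1]*d,d],-1)
    P=p@M.T+t; P[d==0]=np.nan
    return P
E
python3 - <<'E'
from h import *
for n in("scene","top"):
    im,d,K,t,M=grab(n); print(n,K.tolist(),t,M.tolist(),(d>0).mean())
    cv2.imwrite(f"pics/{n}0.png",im[...,::-1]); np.savez(f"{n}0.npz",im=im,d=d,K=K,t=t,M=M)
s=read_state();print(s)
E
```

```text
scene [[580.9918256221155, 0.0, 316.3604776136914], [0.0, 580.9918256221155, 244.0565735079], [0.0, 0.0, 1.0]] [1473.62281591 -907.71586707 1205.70165806] [[0.6913241712038966, 0.479173953722185, -0.5407986800866798], [0.722308762871812, -0.43919255294410375, 0.5342096522125309], [0.01846459823116131, -0.7599356706410682, -0.6497359733764724]] 0.9957063802083334
top [[610.1722863410228, 0.0, 310.80115564784273], [0.0, 610.1722863410228, 240.40624789453946], [0.0, 0.0, 1.0]] [ 271.15546677    7.97058739 1491.27444925] [[-0.053793141986244755, -0.9755320627707512, 0.21317479302556122], [-0.9985389958215299, 0.05145860598678963, -0.016488956717355077], [0.005115828278801249, -0.21375033655210812, -0.9768749264490733]] 0.9960807291666667
{'clock': 0.1, 'joints': array([ 1.55361636e+00,  3.85469784e-01,  6.73597282e-03, -4.56217158e-04,
       -1.19401211e+00, -2.58587935e-01]), 'joint_vel': array([ 0.00047359, -0.00292858,  0.00225671,  0.00155217,  0.00116743,
       -0.00108429]), 'joint_efforts': array([-9.88095308e-04, -3.93318021e+01,  1.88932461e+01,  4.19790745e+00,
       -2.52797152e-03,  4.60570377e-06]), 'position': array([170.02117294, 600.86833549, 230.32341737]), 'ee_rot': array([ 9.90496999e-01, -1.37530724e-01, -9.31062986e-05,  9.93235489e-04]), 'contact_force': array([ 0.30024482, -0.69532013, -1.49026887]), 'wrist_torque': array([ 0.01701891, -0.00961111, -0.01325171]), 'grasp_force': 0.0, 'gripper_width': 85.62944257898768}
```

View pics/scene0.png

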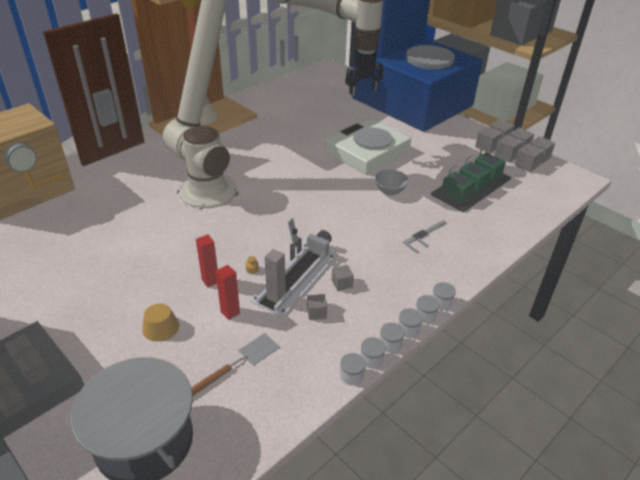

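View pics/top0.png

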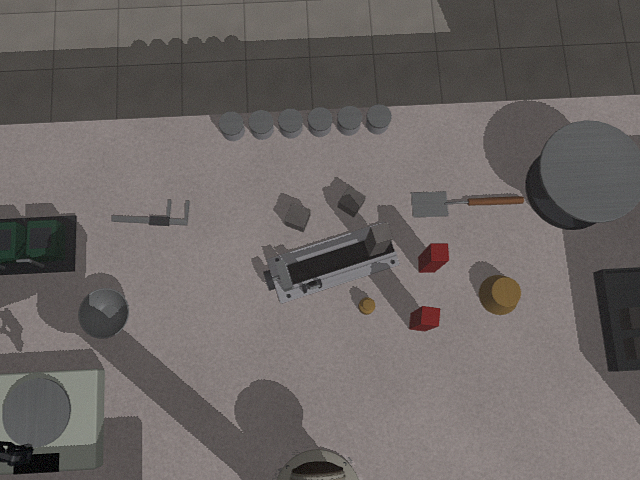

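The scene view shows the grey prism at (275,275) on the bed's open end, the anvil at (318,243), the keeper at (294,240), and two red look-alikes at (207,260) and (228,292), which are not meant. In the top view the prism's top is at (378,238), the keeper at (312,286) and the anvil at (280,268). Next I'll measure the geometry and make one crop to confirm.

Run:
```python
from h import *
z=np.load("top0.npz"); im,d,K,t,M=[z[k] for k in("im","d","K","t","M")]
P=cloud(d,K,t,M); v,u=np.mgrid[:480,:640]
reg=(u>255)&(u<405)&(v>215)&(v<305)
Z=P[...,2]; print("bench z",np.nanmedian(P[330:350,280:340,2]), "hist",np.histogram(Z[reg],bins=[-10,5,9,15,20,24,30,40,55,58,62,66,80,120,150,158,166,180])[0])
tp=reg&(Z>150); q=P[tp]; print("prism top",q.mean(0),cv2.minAreaRect(q[:,:2].astype(np.float32)))
r=reg&(Z>24)&(Z<30); q=P[r]; print("rails",len(q),cv2.minAreaRect(q[:,:2].astype(np.float32)))
r=reg&(Z>54)&(Z<66)&(u<300); q=P[r]; print("anvil top",len(q),q.mean(0),cv2.minAreaRect(q[:,:2].astype(np.float32)))
r=reg&(Z>5); 
print("plate",cv2.minAreaRect(P[reg&(Z>6)&(Z<30)][:,:2].astype(np.float32)))
dark=reg&(im.max(2)<45)&(Z>6)&(Z<20); q=P[dark]; print("strip",len(q),q.mean(0),cv2.minAreaRect(q[:,:2].astype(np.float32)))
k=reg&(Z>75)&(Z<150)&(u<345); print("keeper",k.sum(),P[k].round(0)[:12].tolist(),P[k].mean(0) if k.sum() else 0)
s=np.load("scene0.npz"); a=cv2.resize(im[210:310,250:450],(800,400),interpolation=cv2.INTER_CUBIC)
b=cv2.resize(s["im"][215:325,190:366],(800,500),interpolation=cv2.INTER_CUBIC)
cv2.imwrite("pics/c1.png",cv2.resize(np.vstack([a,b]),(533,600))[...,::-1])
```

```text
bench z -0.15630234105992713 hist [6892 1687 1924  388  170  499  179  365   96  184  104   96  134  112
   19   28  322]
prism top [ 567.56196568 -170.03110166  170.12911918] ((531.7020874023438, -102.67437744140625), (48.56846237182617, 203.99212646484375), 28.818716049194336)
rails 499 ((534.8734741210938, -74.96051025390625), (282.07916259765625, 182.75906372070312), 75.9407958984375)
anvil top 358 [505.19271139  63.55046614  59.88130615] ((560.7534790039062, 58.362632751464844), (69.38643646240234, 178.93746948242188), 80.9163818359375)
plate ((543.460205078125, -63.9019775390625), (367.6605529785156, 223.94293212890625), 86.99002075195312)
strip 1554 [538.3955161  -64.24266973  12.0443734 ] ((546.16162109375, -80.24952697753906), (145.31597900390625, 267.8455810546875), 26.741466522216797)
keeper 82 [[480.0, -18.0, 110.0], [479.0, -20.0, 111.0], [479.0, -11.0, 105.0], [477.0, -13.0, 114.0], [477.0, -15.0, 115.0], [477.0, -17.0, 115.0], [477.0, -20.0, 115.0], [476.0, -4.0, 110.0], [475.0, -6.0, 116.0], [474.0, -8.0, 120.0], [474.0, -10.0, 118.0], [474.0, -13.0, 118.0]] [467.22807603 -13.44718155 124.96945193]
```

View pics/c1.png

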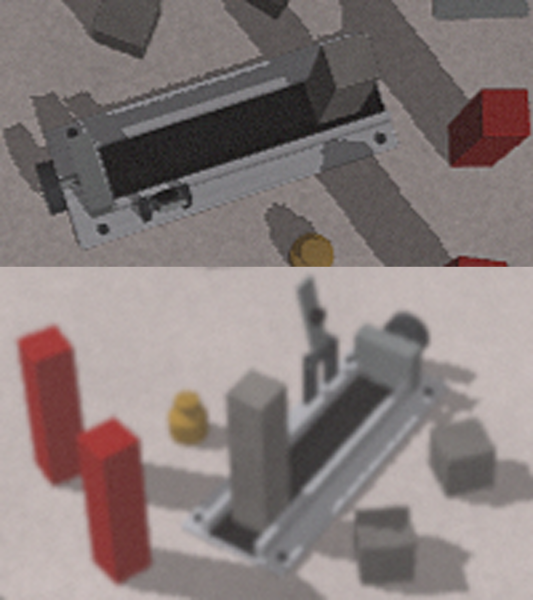

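The crop confirms that the grey column standing in the channel's open end (crop (257,450)) is the prism. The two red ones are decoys outside the bed. Next I'll fit the bed frame robustly.

Run:
```python
from h import *
z=np.load("top0.npz"); im,d,K,t,M=[z[k] for k in("im","d","K","t","M")]
P=cloud(d,K,t,M); v,u=np.mgrid[:480,:640]; Z=P[...,2]
reg=(u>255)&(u<405)&(v>215)&(v<305)
def big(m):
    n,l,s,c=cv2.connectedComponentsWithStats(m.astype(np.uint8)); i=1+s[1:,4].argmax(); return l==i
def rect(m,n):
    q=P[m][:,:2].astype(np.float32); r=cv2.minAreaRect(q); print(n,len(q),np.round(r[0],1),np.round(r[1],1),r[2], np.round(np.nanmedian(P[m],0),1))
sm=cv2.medianBlur(np.nan_to_num(Z).astype(np.float32),5)
def ray(mask,h):  # cast mask pixels on plane h
    vv,uu=np.nonzero(mask); r=np.stack([(uu-K[0,2])/K[0,0],(vv-K[1,2])/K[1,1],np.ones(len(uu))],-1)@M.T
    return t+r*((h-t[2])/r[:,2:])
top=big(reg&(sm>167)); q=ray(top,172); print("prism",cv2.minAreaRect(q[:,:2].astype(np.float32)),q.mean(0))
an=big(reg&(sm>55)&(sm<65)&(u<305)); q=ray(an,60); print("anvil",cv2.minAreaRect(q[:,:2].astype(np.float32)))
st=big(cv2.morphologyEx((reg&(im.max(2)<50)&(sm>7)&(sm<17)).astype(np.uint8),cv2.MORPH_OPEN,np.ones((3,3)))>0); q=ray(st,12); print("strip",cv2.minAreaRect(q[:,:2].astype(np.float32)))
pl=big(reg&(sm>5)&(sm<200)); q=ray(pl&(sm<32),10); print("plate",cv2.minAreaRect(q[:,:2].astype(np.float32)))
# rails: line fits, in candidate axis
ra=reg&(sm>23)&(sm<31); q=P[ra]
for th in np.deg2rad(np.arange(70,112,2)):
    y=q[:,0]*-np.sin(th)+q[:,1]*np.cos(th); h=np.histogram(y,bins=np.arange(-650,-400,4))[0]; print(round(np.degrees(th)),np.sort(h)[-4:].sum(),end="; ")
k=(sm>78)&(sm<150)&(u>290)&(u<345)&(v>265)&(v<310); q=P[k]; print("\nkeeper n",k.sum()); print(q[np.argsort(q[:,2])][::6].round(0).tolist())
for n,(a,b,c,e) in dict(A=(270,312,190,232),B=(322,366,175,216)).items():
    m=(u>a)&(u<b)&(v>c)&(v<e)&(sm>44); rect(m,n)
```

```text
prism ((568.85302734375, -170.9775848388672), (40.66633987426758, 40.424949645996094), 13.462981224060059) [ 568.96808112 -171.13714251  172.        ]
anvil ((505.66534423828125, 54.125389099121094), (68.4008560180664, 21.02861213684082), 15.575597763061523)
strip ((537.5660400390625, -57.3956298828125), (48.79447937011719, 199.9507293701172), 15.076787948608398)
plate ((537.2643432617188, -62.114654541015625), (116.63385772705078, 335.9512023925781), 15.063119888305664)
70 96; 72 88; 74 93; 76 95; 78 96; 80 99; 82 105; 84 110; 86 127; 88 123; 90 114; 92 98; 94 116; 96 142; 98 169; 100 225; 102 336; 104 435; 106 467; 108 347; 110 234; 
keeper n 70
[[477.0, -4.0, 73.0], [472.0, -24.0, 112.0], [466.0, -3.0, 115.0], [477.0, -15.0, 115.0], [470.0, -12.0, 118.0], [472.0, -8.0, 119.0], [465.0, -5.0, 124.0], [466.0, -23.0, 139.0], [457.0, -7.0, 143.0], [458.0, -23.0, 145.0], [465.0, -25.0, 147.0], [458.0, -14.0, 149.0]]
A 408 [651.3  14.6] [46.7 52.2] 60.43697738647461 [650.2  14.5  49.6]
B 397 [ 682.9 -121.3] [49.5 48.3] 53.72288513183594 [ 683.7 -121.5   49.8]
```

Bed frame: origin about (540,-72), ex about (-0.26, 0.966), ey about (-0.966,-0.26). The prism is at bed x about -103, y about -1.5, and the keeper tip is near world (460,-15,147). I'll close the hand, turn -59° so the tool x axis lies along the channel, and swing over.

```bash
python3 -m creep '{"translation":[[4,-5,3],[8,-10,4],[12,-15,4],[16,-20,4],[20,-25,4],[24,-30,4],[28,-35,4],[30,-40,4]],"delta_rot":[[0,0,-8],[0,0,-16],[0,0,-24],[0,0,-32],[0,0,-40],[0,0,-48],[0,0,-56],[0,0,-59]],"hand":[0,0,0,0,0,0,0,0]}'; python3 -c "
from h import *
s=read_state();print(s['joints'].round(2),R.from_quat(s['ee_rot']).as_matrix().round(3).tolist())"
```

```text
clock: 1.1
position: [467.5, 207.3, 270.8]
ee_rot: [0.794, -0.608, -0.0, 0.0]
contact_force: [0.8, 0.9, -0.3]
gripper_width: 0.0
grasp_force: 0.0
[ 0.74  0.16 -0.2  -0.   -1.21 -0.47] [[0.26, -0.966, -0.0], [-0.966, -0.26, -0.0], [0.0, 0.001, -1.0]]
```

```bash
python3 -m creep '{"translation":[[1.6,-6,0],[3.2,-12,0],[4.8,-18,0],[6.4,-24,0],[8,-30,0],[9.6,-36,0],[11,-41,0],[11.6,-43.7,0]],"delta_rot":[[0,0,0],[0,0,0],[0,0,0],[0,0,0],[0,0,0],[0,0,0],[0,0,0],[0,0,0]],"hand":[0,0,0,0,0,0,0,0]}'; python3 -m creep '{"translation":[[0,0,-3],[0,0,-7],[0,0,-10],[0,0,-11.8],[0,0,-11.8],[0,0,-11.8]],"delta_rot":[[0,0,0],[0,0,0],[0,0,0],[0,0,0],[0,0,0],[0,0,0]],"hand":[0,0,0,0,0,0]}'
python3 - <<'E'
from h import *
print(read_state()['joints'].round(2))
im,d,K,t,M=grab("top"); im2=grab("scene")[0]
a=cv2.resize(im[200:320,240:480],(600,300)); b=cv2.resize(im2[200:340,180:390],(450,300))
cv2.imwrite("pics/c2.png",np.hstack([a[:,160:],b[:,:360]])[...,::-1])
E
```

```text
clock: 2.1
position: [582.3, -230.5, 270.0]
ee_rot: [0.794, -0.608, -0.001, 0.0]
contact_force: [0.3, 0.3, -0.0]
gripper_width: 0.1
grasp_force: 0.0
clock: 2.85
position: [583.0, -228.1, 154.1]
ee_rot: [0.794, -0.607, 0.001, -0.0]
contact_force: [0.0, 0.5, 0.4]
gripper_width: 0.1
grasp_force: 0.0
[-0.11  0.45 -0.1   0.   -1.03  0.38]
```

View pics/c2.png

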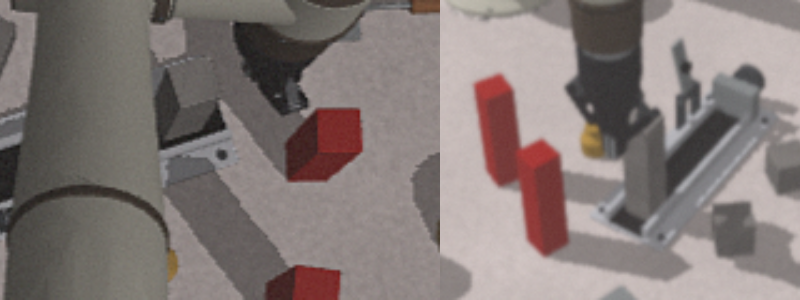

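The prism is standing untouched, with the fingers behind it (top crop (290,95)) and the red decoy near them at (325,140). I'll push the top gently towards the anvil.

```bash
python3 -m creep '{"translation":[[-0.13,0.48,0],[-0.26,0.97,0],[-0.39,1.45,0],[-0.52,1.93,0],[-0.65,2.41,0],[-0.78,2.9,0],[-0.91,3.38,0],[-1.04,3.86,0]],"delta_rot":[[0,0,0],[0,0,0],[0,0,0],[0,0,0],[0,0,0],[0,0,0],[0,0,0],[0,0,0]],"hand":[0,0,0,0,0,0,0,0]}'
python3 -m creep '{"translation":[[-0.13,0.48,0],[-0.26,0.97,0],[-0.39,1.45,0],[-0.52,1.93,0],[-0.65,2.41,0],[-0.72,2.65,0],[-0.78,2.9,0],[-0.78,2.9,0]],"delta_rot":[[0,0,0],[0,0,0],[0,0,0],[0,0,0],[0,0,0],[0,0,0],[0,0,0],[0,0,0]],"hand":[0,0,0,0,0,0,0,0]}'
python3 - <<'E'
from h import *
im,d,K,t,M=grab("scene"); cv2.imwrite("pics/c3.png",cv2.resize(im[200:340,180:390],(630,420))[...,::-1])
z=np.load("top0.npz"); P=cloud(z["d"],z["K"],z["t"],z["M"])
m=(z["im"][...,0]>100)&(z["im"][...,1]<60)
for c in((250,405),(310,405)):
    q=P[c[0]-15:c[0]+30,c[1]:c[1]+55][m[c[0]-15:c[0]+30,c[1]:c[1]+55]]; q=q[q[:,2]>np.nanmax(q[:,2])-20]; print(np.nanmedian(q,0))
E
```

```text
clock: 3.95
position: [572.0, -189.1, 153.4]
ee_rot: [0.794, -0.607, 0.0, -0.0]
contact_force: [-0.2, -0.3, -0.3]
gripper_width: -0.3
grasp_force: 0.2
clock: 4.95
position: [564.2, -160.3, 153.3]
ee_rot: [0.794, -0.607, -0.0, -0.0]
contact_force: [0.6, -0.4, -0.8]
gripper_width: -0.1
grasp_force: 0.0
[ 519.7450444  -298.30814134  160.08053927]
[ 380.21149586 -264.68990289  160.24977496]
```

View pics/c3.png

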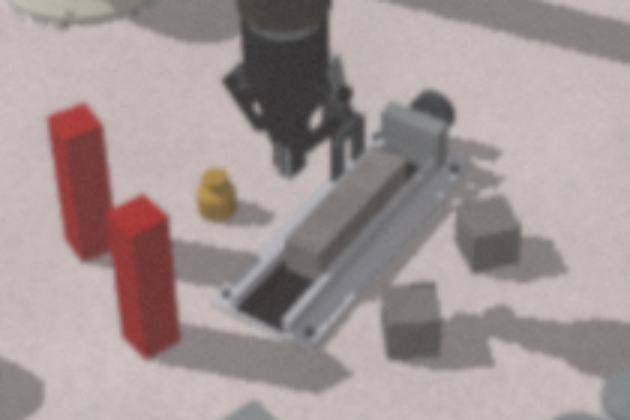

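The prism lies in the channel, with its tail near (300,260) in the crop and its top end just short of the anvil. I'll measure its tail and top end.

```bash
cat > m.py <<'E'
from h import *
th=np.deg2rad(105.1); ex=np.array([np.cos(th),np.sin(th)]); ey=np.array([-ex[1],ex[0]]); O=np.array([540.,-72.])
def bed(q): r=q[...,:2]-O; return np.stack([r@ex,r@ey,q[...,2]],-1)
def prism():
    im,d,K,t,M=grab("scene"); B=bed(cloud(d,K,t,M)); B[...,2]=cv2.medianBlur(np.nan_to_num(B[...,2]).astype(np.float32),3)
    m=(abs(B[...,2]-52)<4)&(abs(B[...,1])<30)&(B[...,0]>-140)&(B[...,0]<125)
    q=B[m]; print("prism top face x pct",np.percentile(q[:,0],[0,1,3,50,97,99,100]).round(1),"y",np.percentile(q[:,1],[2,50,98]).round(1),len(q))
    a=(abs(B[...,2]-60)<3)&(abs(B[...,1])<34)&(B[...,0]>90)&(B[...,0]<170); print("anvil x",np.percentile(B[a][:,0],[1,3,50,97]).round(1))
    k=(B[...,2]>75)&(B[...,2]<155)&(abs(B[...,0]-75)<20)&(B[...,1]>-20)&(B[...,1]<90); q=B[k]
    if k.sum(): print("keeper",k.sum(),q[np.argsort(q[:,2])][::max(1,k.sum()//6)].round(0).tolist())
    print("tcp bed",bed(read_state()["position"]).round(1)); return im
E
python3 -c "
from m import *
prism()"
```

```text
prism top face x pct [-86.7 -82.1 -78.9  -2.2 119.  121.7 123.8] y [-22.4  -2.2  18.2] 551
anvil x [115.8 117.9 131.2 165.7]
keeper 94 [[56.0, 49.0, 76.0], [72.0, 42.0, 108.0], [65.0, 51.0, 114.0], [79.0, 57.0, 119.0], [78.0, 56.0, 130.0], [63.0, 57.0, 138.0], [79.0, 64.0, 145.0]]
tcp bed [-91.7  -0.4 153.3]
```

```bash
python3 -m creep '{"translation":[[0.45,-1.7,0],[0.91,-3.38,0],[0.91,-3.38,-3],[0.91,-3.38,-6],[0.91,-3.38,-9],[0.91,-3.38,-11.8],[0.91,-3.38,-11.8],[0.91,-3.38,-11.8]],"delta_rot":[[0,0,0],[0,0,0],[0,0,0],[0,0,0],[0,0,0],[0,0,0],[0,0,0],[0,0,0]],"hand":[0,0,0,0,0,0,0,0]}'
python3 -m creep '{"translation":[[-0.13,0.48,0],[-0.26,0.97,0],[-0.39,1.45,0],[-0.52,1.93,0],[-0.65,2.41,0],[-0.78,2.9,0],[-0.91,3.38,0],[-1.04,3.86,0]],"delta_rot":[[0,0,0],[0,0,0],[0,0,0],[0,0,0],[0,0,0],[0,0,0],[0,0,0],[0,0,0]],"hand":[0,0,0,0,0,0,0,0]}'
python3 -c "
from m import *
prism()"
```

```text
clock: 6.05
position: [574.3, -195.0, 36.2]
ee_rot: [0.794, -0.607, 0.001, -0.0]
contact_force: [-0.0, -0.5, -0.0]
gripper_width: 0.1
grasp_force: 0.0
clock: 7.05
position: [563.1, -155.6, 35.3]
ee_rot: [0.794, -0.607, 0.0, 0.0]
contact_force: [0.1, -2.5, -1.1]
gripper_width: -0.3
grasp_force: 1.3
prism top face x pct [-104.   -99.   -94.3   33.4  120.3  123.3  124.4] y [-22.6  -4.4  18.6] 355
anvil x [115.2 116.5 130.  167.2]
keeper 93 [[61.0, 45.0, 76.0], [69.0, 47.0, 83.0], [70.0, 40.0, 89.0], [66.0, 45.0, 105.0], [78.0, 45.0, 112.0], [70.0, 51.0, 118.0], [81.0, 58.0, 132.0]]
tcp bed [-86.2  -0.4  35.3]
```

In contact with about 2.5 N. Pushing on.

```bash
python3 -m creep '{"translation":[[-0.1,0.39,0],[-0.21,0.77,0],[-0.31,1.16,0],[-0.42,1.54,0],[-0.52,1.93,0],[-0.62,2.32,0],[-0.73,2.7,0]],"delta_rot":[[0,0,0],[0,0,0],[0,0,0],[0,0,0],[0,0,0],[0,0,0],[0,0,0]],"hand":[0,0,0,0,0,0,0]}'
python3 -m creep '{"translation":[[-0.05,0.19,0],[-0.1,0.39,0]],"delta_rot":[[0,0,0],[0,0,0]],"hand":[0,0]}'
python3 -m creep '{"translation":[[-0.03,0.1,0],[-0.05,0.19,0]],"delta_rot":[[0,0,0],[0,0,0]],"hand":[0,0]}'
```

```text
clock: 7.98
position: [555.6, -128.3, 35.3]
ee_rot: [0.794, -0.607, 0.0, -0.0]
contact_force: [0.2, -2.3, -1.6]
gripper_width: -0.4
grasp_force: 1.3
clock: 8.22
position: [554.6, -124.6, 35.3]
ee_rot: [0.794, -0.607, -0.0, 0.0]
contact_force: [0.7, -2.7, -1.3]
gripper_width: 0.1
grasp_force: 1.4
clock: 8.48
position: [554.1, -122.8, 35.3]
ee_rot: [0.794, -0.607, 0.0, 0.0]
contact_force: [0.6, -2.8, -1.1]
gripper_width: 0.3
grasp_force: 1.4
```

Still sliding friction only, so I'll continue in small steps.

```bash
for i in 1; do python3 -m creep '{"translation":[[-0.03,0.1,0],[-0.05,0.19,0]],"delta_rot":[[0,0,0],[0,0,0]],"hand":[0,0]}' | grep -E 'pos|contact'; python3 -m creep '{"translation":[[-0.03,0.1,0],[-0.05,0.19,0]],"delta_rot":[[0,0,0],[0,0,0]],"hand":[0,0]}'| grep -E 'pos|contact'; done; python3 -c "
from m import *
im=prism(); cv2.imwrite('pics/c4.png',cv2.resize(im[220:320,240:370],(780,600),interpolation=cv2.INTER_CUBIC)[...,::-1])"
```

```text
position: [554.0, -121.7, 35.4]
contact_force: [1.9, -9.2, -2.3]
position: [554.2, -121.5, 35.8]
contact_force: [3.2, -18.1, -2.3]
prism top face x pct [-65.3 -63.4 -60.4  66.6 120.5 122.9 124.5] y [-23.5  -4.5  18.2] 338
anvil x [116.  116.6 130.5 168.3]
tcp bed [-51.6  -0.9  35.9]
```

View pics/c4.png

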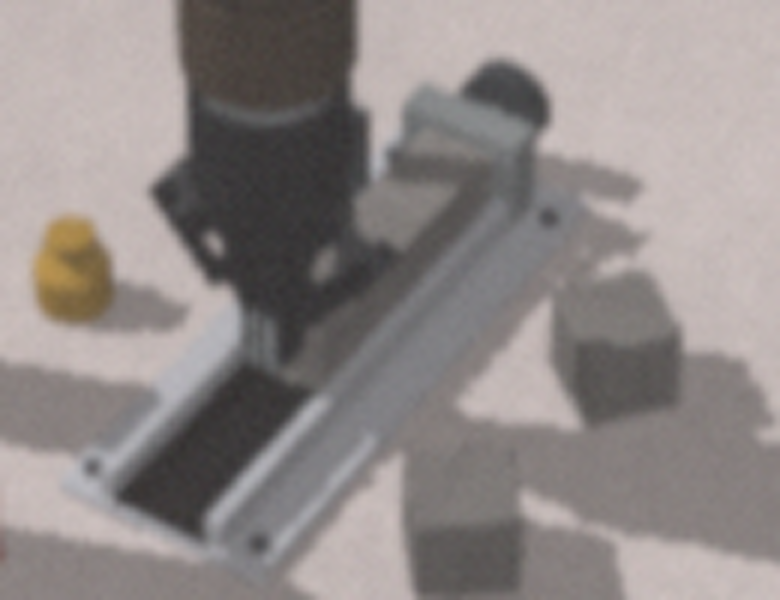

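The fingers push the prism's tail (crop (290,360)) with 18 N at the position expected for anvil contact. The dark band at (440,160) may be a shadow. I'll back off, rise and check.

```bash
python3 -m creep '{"translation":[[0.26,-0.97,0],[0.78,-2.9,0],[1.04,-3.86,3],[1.04,-3.86,9],[1.04,-3.86,15],[1.04,-3.86,20],[1.04,-3.86,20]],"delta_rot":[[0,0,0],[0,0,0],[0,0,0],[0,0,0],[0,0,0],[0,0,0],[0,0,0]],"hand":[0,0,0,0,0,0,0]}'
python3 -c "
from m import *
im=prism(); cv2.imwrite('pics/c5.png',cv2.resize(im[210:310,250:380],(780,600),interpolation=cv2.INTER_CUBIC)[...,::-1])"
```

```text
clock: 9.9
position: [566.1, -158.3, 240.8]
ee_rot: [0.794, -0.607, 0.005, -0.003]
contact_force: [-0.3, 1.2, -1.1]
gripper_width: 0.0
grasp_force: 0.0
prism top face x pct [-43.7 -42.3 -40.3  35.3 119.  122.  124.8] y [-22.9  -3.   18.7] 529
anvil x [114.1 116.4 130.3 168.8]
keeper 147 [[78.0, 46.0, 77.0], [60.0, 45.0, 88.0], [70.0, 51.0, 104.0], [67.0, 49.0, 114.0], [88.0, 59.0, 123.0], [63.0, 60.0, 135.0], [68.0, 67.0, 145.0]]
tcp bed [-89.3  -1.2 237.6]
```

View pics/c5.png

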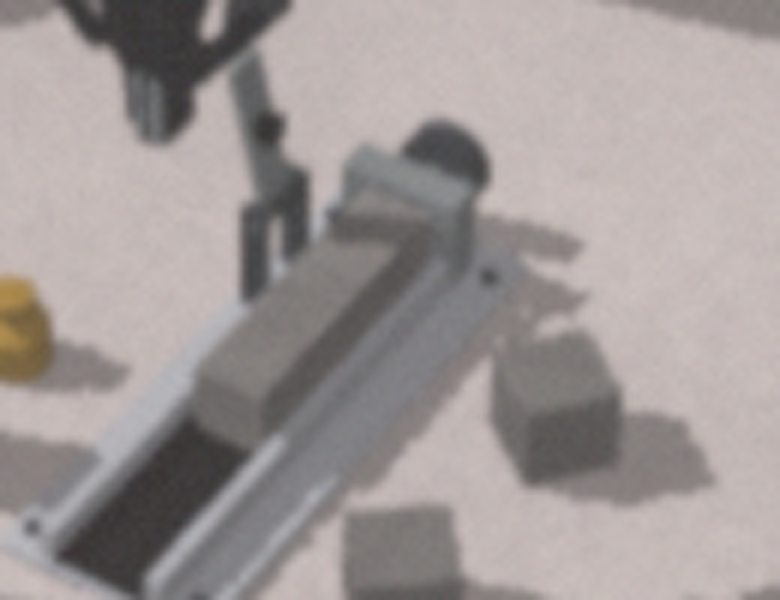

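The prism sits against the anvil: its tail is at bed x -41 and its top end meets the anvil at crop (380,210). The band was the keeper's shadow, and the keeper is still upright at (255,110). Next I go behind the keeper.

```bash
python3 -m creep '{"translation":[[-3,2.6,1],[-6,5.2,1],[-9,7.8,1],[-12,10.4,1],[-15.1,13,1],[-15.1,13,1],[-15.1,13,1]],"delta_rot":[[0,0,0],[0,0,0],[0,0,0],[0,0,0],[0,0,0],[0,0,0],[0,0,0]],"hand":[0,0,0,0,0,0,0]}'
python3 -c "
from m import *
print(bed(read_state()['position']))"
python3 -m creep '{"translation":[[0,0,-3],[0,0,-6],[0,0,-9],[0,0,-11.8],[0,0,-11.8],[0,0,-11.8]],"delta_rot":[[0,0,0],[0,0,0],[0,0,0],[0,0,0],[0,0,0],[0,0,0]],"hand":[0,0,0,0,0,0]}'
python3 -c "
from m import *
prism()"
```

```text
clock: 10.82
position: [412.5, -27.7, 244.7]
ee_rot: [0.795, -0.607, -0.0, 0.0]
contact_force: [0.1, 0.2, -0.3]
gripper_width: -0.0
grasp_force: 0.0
[ 76.00303836 111.52443053 244.69243282]
clock: 11.58
position: [413.6, -27.8, 127.8]
ee_rot: [0.794, -0.608, 0.0, -0.0]
contact_force: [-0.6, -0.4, 0.3]
gripper_width: 0.0
grasp_force: 0.0
prism top face x pct [-44.  -40.5 -38.3  36.9 118.  121.2 124.4] y [-23.   -2.7  18.3] 527
anvil x [114.2 116.5 130.5 167.9]
keeper 141 [[75.0, 44.0, 75.0], [61.0, 45.0, 90.0], [75.0, 44.0, 103.0], [73.0, 46.0, 115.0], [64.0, 54.0, 122.0], [80.0, 61.0, 134.0], [69.0, 61.0, 145.0]]
tcp bed [ 75.7 110.4 128.2]
```

```bash
python3 -m creep '{"translation":[[0.77,0.21,0],[1.54,0.42,0],[2.32,0.63,0],[2.9,0.78,0],[3.48,0.94,0],[4.06,1.1,0],[4.63,1.25,0],[5.2,1.4,0]],"delta_rot":[[0,0,0],[0,0,0],[0,0,0],[0,0,0],[0,0,0],[0,0,0],[0,0,0],[0,0,0]],"hand":[0,0,0,0,0,0,0,0]}'
python3 -m creep '{"translation":[[0.58,0.16,0],[1.16,0.31,0],[1.74,0.47,0],[2.32,0.63,0],[2.7,0.73,0],[3.2,0.86,0],[3.2,0.86,0],[3.2,0.86,0]],"delta_rot":[[0,0,0],[0,0,0],[0,0,0],[0,0,0],[0,0,0],[0,0,0],[0,0,0],[0,0,0]],"hand":[0,0,0,0,0,0,0,0]}'
python3 -m creep '{"translation":[[-1,-0.27,0],[-3,-0.8,0],[-5,-1.3,0.5],[-5,-1.3,5],[-5,-1.3,10],[-5,-1.3,14]],"delta_rot":[[0,0,0],[0,0,0],[0,0,0],[0,0,0],[0,0,0],[0,0,0]],"hand":[0,0,0,0,0,0]}'
python3 -c "
from m import *
im=prism(); cv2.imwrite('pics/c6.png',cv2.resize(im[210:310,250:380],(780,600),interpolation=cv2.INTER_CUBIC)[...,::-1])"
```

```text
clock: 12.62
position: [464.9, -13.5, 127.3]
ee_rot: [0.794, -0.607, -0.0, -0.0]
contact_force: [0.0, 0.4, -0.3]
gripper_width: -0.0
grasp_force: 0.1
clock: 13.62
position: [496.4, -5.0, 127.3]
ee_rot: [0.794, -0.607, -0.0, 0.0]
contact_force: [0.6, 0.9, 0.4]
gripper_width: 0.1
grasp_force: 0.0
clock: 14.38
position: [445.8, -18.2, 269.4]
ee_rot: [0.794, -0.607, 0.0, -0.001]
contact_force: [-0.1, 0.8, -0.8]
gripper_width: 0.1
grasp_force: 0.0
prism top face x pct [-45.5 -43.3 -39.9  24.7 119.9 121.5 122.6] y [-23.2  -3.   20.3] 449
anvil x [101.6 113.8 130.4 167.6]
tcp bed [ 75.7  74.1 274.8]
```

View pics/c6.png

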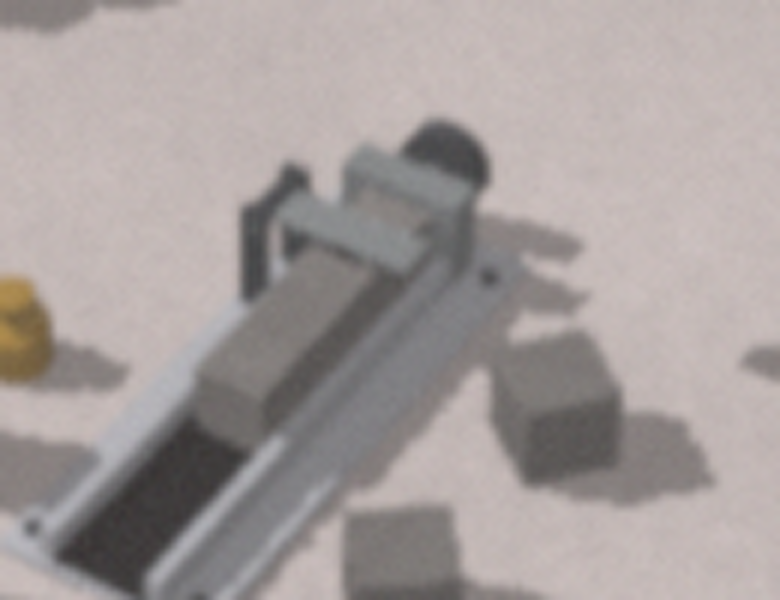

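The keeper lies level across the prism at (350,235). The prism is still against the anvil with its tail unchanged at (200,378), and the cubes and weight haven't moved. The arm is clear above.

```bash
python3 -m creep '{"translation":[[0,0,2],[0,0,2],[0,0,2],[0,0,2]],"delta_rot":[[0,0,0],[0,0,0],[0,0,0],[0,0,0]],"hand":[0,0,0,0]}'; python3 -c "
from bench import *
print(job_done())"
```

```text
clock: 14.92
position: [445.9, -18.1, 286.2]
ee_rot: [0.794, -0.607, -0.001, 0.001]
contact_force: [-0.4, 0.7, 0.1]
gripper_width: -0.2
grasp_force: 0.0
the job is handed in; nothing more can be done
None
```

The prism was tipped over and pushed along the channel until it touched the anvil, the keeper pad was then pushed down onto it, and the job was handed in at about 15 s with the arm clear of everything.

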